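# Eject the crusher's base plate for washing

### The job

The can crusher's round base plate has to come out for washing. First take the empty can that stands on it and stand it upright on the black rubber mat, beside the other can. Then press the paddle beside the collar down until the plate has risen clear of the collar, let go, grasp the raised plate from above and lay it flat in the round dish without dropping it; leave everything else where it stands.

Things in the scene. Friction and masses are not known exactly. Their poses are not given: they have to be found in the camera images.
- stand: Steel lower jaw of the can crusher, fixed to the bench: a foot plate (190 x 100 mm, 10 mm thick) with an upright round collar, 92 mm outside diameter, 66 mm bore, rim 68 mm above the bench. Origin on the collar's axis at bench level, z up; its +x points from the collar to the ejector paddle. Inside the bore a ledge at height 50 mm carries the loose base plate, and a plunger below the plate can push it up.
- ejector (a joint): Rocker lever of the ejector. 0: paddle up, plunger down; grows as the paddle is pressed, to the end stop at 0.45 rad. Hinge axis: stand's y, 56 mm from the collar's axis and 40 mm above the bench. The plunger rises 66.7 mm per rad; it meets the plate at 0.03 rad, and at 0.45 rad the plate's underside is 10 mm above the collar's rim. Stiff: it takes about 8 to 14 N on the paddle, and it stays where it is left, holding the plate up.
- paddle (a point): Centre of the upper face of the ejector's steel paddle (50 mm along stand x, 46 mm wide, 6 mm thick), 72 mm out from the hinge, about 126 mm from the collar's axis. About 61 mm above the bench when up, sloping up outwards by 0.25 rad; about 32 mm lower at the end stop, sloping down outwards by 0.2 rad.
- plate: Loose base plate of the crusher: plain aluminium disc, 62 mm diameter, 14 mm thick, about 0.2 kg. Origin at the centre of its underside, z up. At the start it lies in the collar's bore, its top 4 mm below the rim, under the can.
- can: Empty aluminium drink can, 58 mm diameter, 140 mm tall, tapering to 44 mm at the foot and 49 mm at the top (straight from 10 to 126 mm above its foot), about 16 g, that stands on the base plate in the collar at the start. Origin at the centre of its underside, z up.
- mat_top (a point): Centre of the upper face of the black rubber mat, 240 mm long (x) by 120 mm wide (y), 3 mm thick, fixed flat on the bench. The other can stands on its -x half; the +x half is free.
- other_can: Bystander: a second empty can of the same shape, standing on the rubber mat. Origin at the centre of its underside.
- dish: Loose round blue ceramic dish, 190 mm across the rim, 30 mm high, about 0.6 kg; flat inner floor about 142 mm in diameter, 6 mm above its underside. Origin at the centre of its underside, z up.
- cup: Bystander: stainless steel cup, 76 mm diameter, 85 mm tall. Origin at the centre of its underside.
- sieve: Bystander: white plastic sieve lying open side up, rim 144 mm across, 45 mm high, with a flat handle along its +x out to 175 mm from the centre. Origin at the centre of its underside.
- soap: Bystander: bottle of washing-up liquid, 60 mm diameter, 190 mm tall. Origin at the centre of its underside.
- jar: Bystander: jar, 70 mm diameter, 100 mm tall. Origin at the centre of its underside.
- collar_rim (a point): Centre of the collar's mouth, at the height of its rim, 68 mm above the bench.

How it is judged (in metres and radians):
On the way, in this order (a step that is already met when the one before it is completed fails the run):
1. the can stands upright on the rubber mat, let go (x of can in the frame of mat_top between -0.115 and 0.115 m and y of can in the frame of mat_top between -0.06 and 0.06 m and z of can in the frame of mat_top below 0.006 m and angle between can's own z axis and vertical below 0.1 rad and contact force between the fingers and can below 0.1 N), for 0.2 s.
2. the plate, pushed up from below, sits level on the plunger with its underside above the collar's rim, before being touched (z of plate in the frame of collar_rim above 0.003 m and horizontal distance between plate and collar_rim below 0.006 m and value of joint ejector above 0.3 rad and angle between plate's own z axis and vertical below 0.1 rad and contact force between each of the arm, the fingers and plate below 0.1 N), for 0.2 s.
At the end, for the whole second after the job is handed in: The can stands upright (0.1 rad) on the rubber mat, its centre 5 mm or more inside the short ends; the plate lies flat (0.12 rad) on the dish's inner floor, its centre within 45 mm of the dish's centre; both released and at rest, the rest not moved over 40 mm (x of can in the frame of mat_top between -0.115 and 0.115 m and y of can in the frame of mat_top between -0.06 and 0.06 m and z of can in the frame of mat_top below 0.006 m and angle between can's own z axis and vertical below 0.1 rad and horizontal distance between plate and dish below 0.045 m and z of plate in the frame of dish between 0 and 0.012 m and angle between plate's own z axis and vertical below 0.12 rad and linear speed of each of plate, can below 0.02 m/s); the robot touches nothing.
It fails at once if the plate is dropped or thrown: not held and faster than 0.6 m/s (a fall of about 18 mm) (linear speed of plate above 0.6 m/s and contact force between the fingers and plate below 0.1 N).
It fails at once if the other can is moved more than 40 mm or knocked over (distance of other_can from where it was at the start of the episode above 0.04 m or angle between other_can's own z axis and vertical above 0.5 rad).
It fails at once if the dish is moved more than 40 mm (distance of dish from where it was at the start of the episode above 0.04 m).
It fails at once if the cup, sieve, soap bottle or jar is moved more than 40 mm (distance of any of cup, sieve, soap, jar from where it was at the start of the episode above 0.04 m).
It also fails if it takes over 72 s, if anything falls off the work surface, if the arm or the gripper's body presses on something with over 40 N, if the wrist force passes 120 N, or if a joint passes its speed limit or range.

### The arm

A 6-joint arm with a two-finger parallel gripper is mounted at the origin on the work surface. World frame = base frame: x ahead of the robot, y to its left, z up, the work surface at z = 0. Lengths are in mm, angles in rad, forces in N, time in s.
With the tool pointing down it reaches from about 275 to 775 mm from the base axis. Payload 14.6 kg.
Tool frame: the origin (TCP) lies at the very end of the fingers, on their centre line; the grasp point (between the pads) lies robot.grasp_offset behind it (robot.grasp_offset is the distance from the TCP to the grasp point, in mm); y points along the fingers, x is the direction in which the jaws open and shut, and the axes are right-handed (so a half turn about y gives the same grasp; the last joint's range is limited). The gripper opens to 85 mm and grips with 20 to 120 N. Pads are 22 mm wide; open, the fingers measure 114 mm over their backs; the gripper's body (76 mm by 85 mm) begins 54 mm behind the grasp point. The pads swing forward as they close: fully open they stand 13 mm farther back than shut.
Start: joints at [-1.328, 0.263, -0.048, 1.259, 0, 1.415], TCP at [203.374, -484.011, 231.278] pointing down, gripper open.
Joint ranges: [-2.65, 2.65], [-0.89, 1.7], [-1.18, 1.37], [-2.13, 2.11], [-1.35, 1.29], [-3.14, 3.14]. Speed limits (rad/s): [1.89, 1.89, 2.57, 2.79, 3.14, 3.14].

### API

Orientations are given as a unit quaternion [w, x, y, z].
In Python, from workcell import robot, camera, job gives the robot as it stands.
- The arm moves only by the tool send_rows, never from a script. Its argument "increments" is a list of rows, each an object with "slide": the shift along the world's x, y, z in m, a list of three; "turn": the turn, a rotation vector about the world's x, y, z in degrees, a list of three; "jaw": the finger opening in m, from 0 to 0.0854. In form: [{"slide": [x, y, z], "turn": [ax, ay, az], "jaw": jaw}, ...]. A call has 1 to 10 rows; each row is the pose to reach, as a shift and turn from the pose commanded when the call began; what a row does not reach only later rows make up. A row lasts 1/12 s, in which the tool goes at most 41.7 mm and 7.16 degrees, less where a joint would pass 70% of its speed; a pose out of reach is approached as far as the arm can. A call with a gripper value outside its range is refused whole. The fingers move at their own pace and stop on an object; the grip force is fixed at half the most. Time passes only in rows, so rows that repeat a pose let the fingers close. It gives the time, the measured TCP pose, the force and the opening at its end, in the units of the state.
- robot.observe(): the state, without advancing time (a new reading comes with each control period).
- camera(name): name is "side" or "top"; returns a dict with "pixels" (384x512x3 uint8, blue, green, red), "mtx" (3x3 intrinsics, pixels), "pose" (4x4, takes a point from camera to world coordinates). Camera axes: x right, y down, z forward; pixel columns grow to the right and rows downward; lengths in mm; the calibration is good to about 2 mm. A picture is of the moment at which its call begins. There is no depth.
- job.hand_in(): hands the job in, once; it reports no verdict.
The state is a dict: "time_s": time; "qpos": joint angles; "qd": joint speeds; "tau": joint torques, N m; "tcp_pos": TCP position; "tcp_rot": TCP orientation; "force": force on the tool from outside, world axes, zero at the start; "ft_torque": the same for the moment, N m; "finger_gap": opening from 0.0 (shut) to 1.0 (fully open).
Only numpy, scipy, OpenCV 4.12 (cv2) and the standard library are available. Lean on these libraries where they do the work, as an engineer would, in place of code of your own. Each camera call takes 0.05 s, during which the arm holds its last target.

## Working session

There is one attempt and no reset: what is moved stays moved. The work goes in short steps, Python scripts to look and compute and a tool call to move; the robot and the scene stay as the last step left them, time stands still between calls to the robot, and variables do not carry over. Pictures are saved under pics/ and viewed, and the job is handed in when it is done.

Besides the shell and the picture viewer there is one more tool, called after "Call:" as name(argument=value, ...) on one line, values as JSON. send_rows: Moves the arm, as the interface text tells. Its arguments: {"type":"object","properties":{"increments":{"type":"array"}},"required":["increments"]}

```bash
ls; mkdir -p pics; python3 - <<'E'
from workcell import robot,camera,job
import cv2,numpy as np
s=robot.observe();print(s, robot.grasp_offset)
for n in("side","top"):
    c=camera(n);cv2.imwrite(f"pics/{n}0.png",c["pixels"]);print(n,c["mtx"],c["pose"])
E
```

```text
pics
{'time_s': 0.0, 'qpos': array([-1.32826684e+00,  2.63561907e-01, -4.89931997e-02,  1.25939955e+00,
       -2.73932421e-05,  1.41548837e+00]), 'qd': array([-2.15465373e-03,  3.01411488e-04,  1.46573588e-03, -1.80759204e-03,
       -7.12305014e-05, -4.75789386e-05]), 'tau': array([ 3.25433175e-03, -6.37612224e+01,  3.84558642e+01,  1.37047374e-02,
       -5.23337644e-05, -9.67164056e-06]), 'tcp_pos': array([ 203.30940391, -483.70938643,  230.78424691]), 'tcp_rot': array([ 0.5892146 , -0.58867552,  0.39164407, -0.39102712]), 'force': array([0.2730298 , 0.83506047, 0.34495419]), 'ft_torque': array([-0.01114999,  0.02543847, -0.00652896]), 'finger_gap': 0.9998264930294145} 18.700000000000003
side [[487.57187454   0.         250.74705136]
 [  0.         487.57187454 190.36285193]
 [  0.           0.           1.        ]] [[-9.45813466e-01 -2.38101499e-01  2.20781709e-01  2.76390905e+02]
 [-3.24251754e-01  6.56431442e-01 -6.81145037e-01  9.68891077e+02]
 [ 1.72535981e-02 -7.15825005e-01 -6.98066526e-01  1.06378555e+03]
 [ 0.00000000e+00  0.00000000e+00  0.00000000e+00  1.00000000e+00]]
top [[497.38738537   0.         254.74081754]
 [  0.         497.38738537 194.21727571]
 [  0.           0.           1.        ]] [[-1.36201543e-02 -9.98247285e-01  5.75920941e-02  4.77389922e+02]
 [-9.99677226e-01  1.23590613e-02 -2.21967742e-02  1.43788089e+01]
 [ 2.14460854e-02 -5.78758284e-02 -9.98093409e-01  1.45954795e+03]
 [ 0.00000000e+00  0.00000000e+00  0.00000000e+00  1.00000000e+00]]
```

View pics/side0.png

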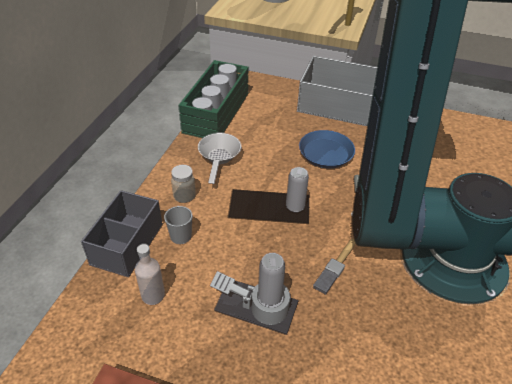

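View pics/top0.png

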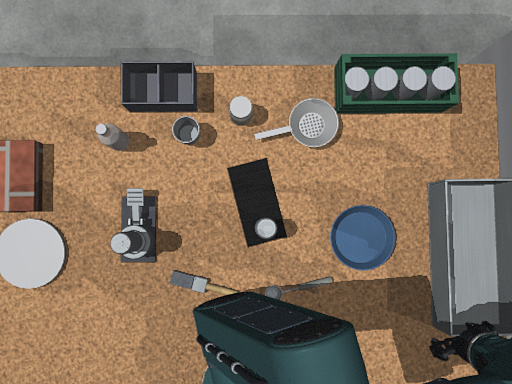

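The side view shows the stand with can (collar ~(270,300), paddle ~(225,287)), the mat with other can (297,190) and the dish (327,149). The top view has the stand at ~(135,240), mat ~(257,202), dish (363,238). Next I measure from enlarged crops.

```bash
cat > h.py <<'E'
import cv2,numpy as np,json
from workcell import robot,camera,job
def ray(c,u,v):
    d=c["pose"][:3,:3]@np.linalg.inv(c["mtx"])@[u,v,1.];return c["pose"][:3,3],d
def onz(c,u,v,z):
    o,d=ray(c,u,v);return o+d*(z-o[2])/d[2]
def proj(c,p):
    q=c["pose"][:3,:3].T@(np.array(p,float)-c["pose"][:3,3]);q=c["mtx"]@q;return q[:2]/q[2]
def crop(c,x0,y0,x1,y1,k,name):
    cv2.imwrite(f"pics/{name}.png",cv2.resize(c["pixels"][y0:y1,x0:x1],None,fx=k,fy=k,interpolation=cv2.INTER_CUBIC))
def tri(ca,a,cb,b):
    A=[];B=[]
    for c,p in((ca,a),(cb,b)):
        o,d=ray(c,*p);d=d/np.linalg.norm(d);P=np.eye(3)-np.outer(d,d);A.append(P);B.append(P@o)
    x=np.linalg.solve(sum(A),sum(B));
    return x,[np.linalg.norm(A[i]@x-B[i]) for i in(0,1)]
E
python3 - <<'E'
from h import *
s=camera("side");t=camera("top")
crop(t,95,175,175,275,6,"tstand");crop(s,200,240,310,340,6,"sstand");crop(t,220,150,400,275,4,"tmat")
for n,c,bx in(("top",t,(320,200,405,275)),("side",s,(295,130,358,170))):
    x0,y0,x1,y1=bx
    h=c["pixels"][y0:y1,x0:x1].astype(int)
    m=((h[...,0]-h[...,2]>25)).astype(np.uint8)
    k=max(cv2.findContours(m,cv2.RETR_EXTERNAL,cv2.CHAIN_APPROX_NONE)[0],key=cv2.contourArea)
    e=cv2.fitEllipse(k);ctr=np.array(e[0])+[x0,y0];print(n,ctr,e[1],onz(c,*ctr,30))
# mat
b=t["pixels"][155:250,222:295];m=(b.max(2)<45).astype(np.uint8)
k=max(cv2.findContours(m,cv2.RETR_EXTERNAL,cv2.CHAIN_APPROX_NONE)[0],key=cv2.contourArea)
r=cv2.boxPoints(cv2.minAreaRect(k))+[222,155];print(r);P=[onz(t,*p,3) for p in r];print(np.round(P,1),[np.linalg.norm(P[i]-P[i-1]) for i in range(4)],np.mean(P,0))
E
```

```text
top [362.22472382 237.30775452] (63.827484130859375, 64.18583679199219) [ 431.81356213 -325.16166797   30.        ]
side [327.12878799 147.64055061] (34.14144515991211, 53.75165939331055) [ 429.13822731 -321.14822852   30.        ]
[[227.36459541 167.73097229]
 [266.11858368 157.62123871]
 [286.57168579 236.0247879 ]
 [247.81769562 246.13452148]]
[[ 640.4   61.4    3. ]
 [ 669.1  -53.     3. ]
 [ 437.9 -109.4    3. ]
 [ 410.1    4.2    3. ]] [np.float64(237.32199319382894), np.float64(117.97881973100012), np.float64(238.00068428899235), np.float64(117.00861097998448)] [539.35716963 -24.2020559    3.        ]
```

View pics/tstand.png

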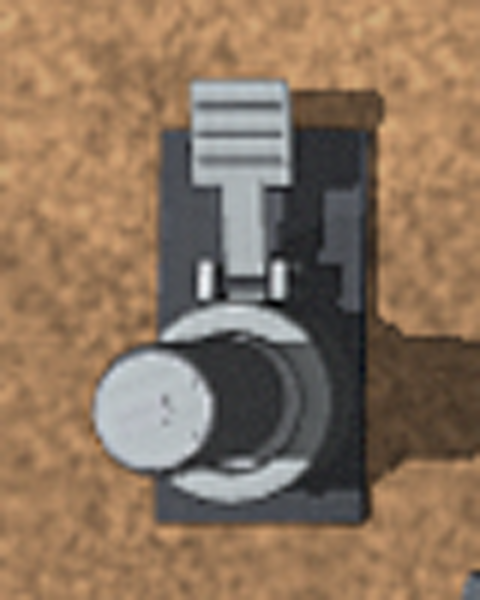

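View pics/sstand.png

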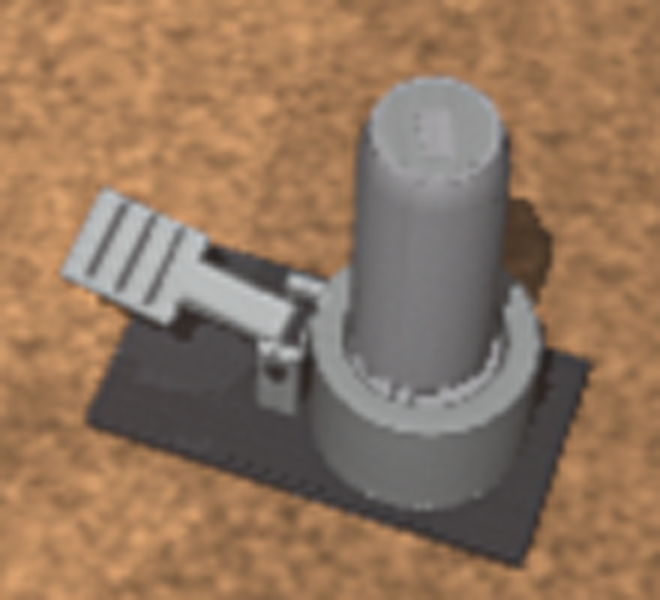

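View pics/tmat.png

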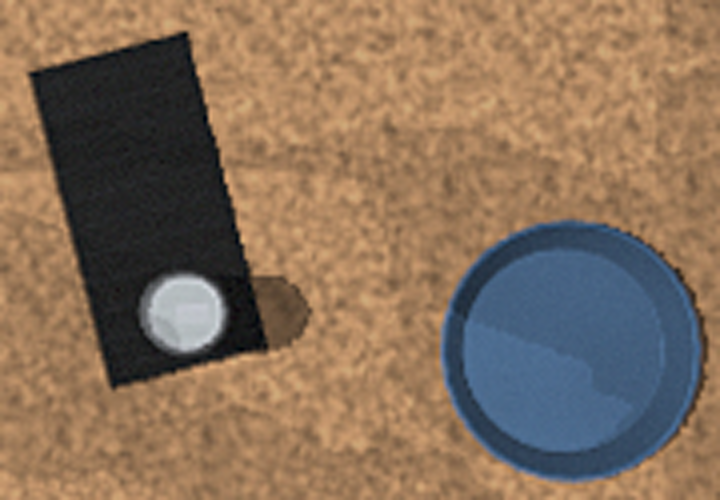

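```bash
python3 - <<'E'
from h import *
s=camera("side");t=camera("top")
T=lambda x,y:(94.5+x/6+.08,174.5+y/6+.08)
S=lambda x,y:(199.5+x/6+.08,239.5+y/6+.08)
print("rim top",onz(t,*T(233,402),68), "rim side", onz(s,*S(428,342),68))
print("rim r/b edges",[onz(t,*T(*p),68) for p in((331,402),(235,302),(235,502))])
print("side rim edges",[onz(s,*S(*p),68) for p in((312,340),(542,345))])
print("can top",onz(t,*T(153,410),204),onz(s,*S(439,131),204),tri(t,T(153,410),s,S(439,131)))
print("paddle outer",[onz(t,*T(*p),67) for p in((190,80),(292,80))],"inner",[onz(t,*T(*p),55) for p in((190,186),(292,186))])
print("paddle outer S",[onz(s,*S(*p),67) for p in((60,275),(105,188))],"inner",[onz(s,*S(*p),55) for p in((165,325),(210,240))])
print("foot",[onz(t,*T(*p),10) for p in((160,130),(368,130),(155,522),(364,522))])
print("footS",[onz(s,*S(*p),10) for p in((87,420),(522,565),(590,367))])
tt=(219.5+183/4,149.5+313/4);print("other can top",onz(t,*tt,143))
# can top circle other can in side
crop(s,275,155,325,225,8,"socan")
E
```

```text
rim top [430.29627778 321.74288749  68.        ] rim side [427.85677074 325.23461016  68.        ]
rim r/b edges [array([429.64601304, 276.64481322,  68.        ]), array([476.42098186, 320.84103547,  68.        ]), array([384.32209851, 320.8053292 ,  68.        ])]
side rim edges [array([471.76848571, 339.85881795,  68.        ]), array([384.552248  , 311.32209689,  68.        ])]
can top [432.05569375 324.87144409 204.        ] [430.20944552 325.21234191 204.        ] (array([431.18426053, 324.85864437, 203.29804762]), [np.float64(0.8662438015381866), np.float64(0.8662438015381984)])
paddle outer [array([579.81082899, 341.93280907,  67.        ]), array([579.23888704, 294.69531546,  67.        ])] inner [array([530.92710058, 344.69316621,  55.        ]), array([530.31508575, 297.14609805,  55.        ])]
paddle outer S [array([578.39767854, 344.26174975,  67.        ]), array([577.25448128, 297.90965749,  67.        ])] inner [array([532.77803656, 344.87686798,  55.        ]), array([530.0091358 , 299.77633127,  55.        ])]
foot [array([559.93012626, 369.74439901,  10.        ]), array([558.68069649, 269.53790105,  10.        ]), array([371.47336703, 371.78714971,  10.        ]), array([369.94722957, 271.8624955 ,  10.        ])]
footS [array([558.0273862 , 370.82255854,  10.        ]), array([370.75954006, 374.30890257,  10.        ]), array([368.92432344, 276.68479517,  10.        ])]
other can top [464.25097012 -41.46926657 143.        ]
```

View pics/socan.png

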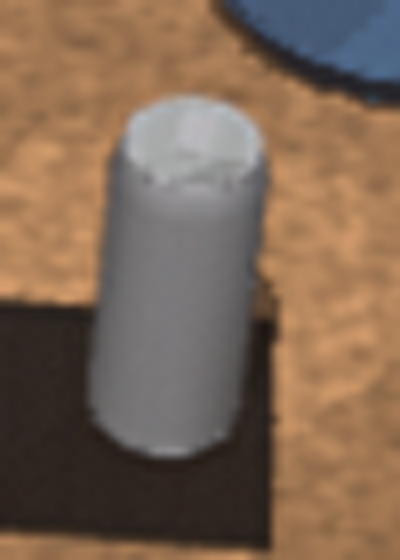

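```bash
python3 - <<'E'
from h import *
from scipy.spatial.transform import Rotation as R
q=robot.observe()["tcp_rot"];print(R.from_quat(q[[1,2,3,0]]).as_matrix().round(3))
E
```

```text
[[ 0.387 -0.     0.922]
 [-0.922  0.     0.387]
 [-0.    -1.     0.   ]]
```

Call:
send_rows(increments=[{"slide":[0.24,0.33,0.06],"turn":[0,0,55],"jaw":0.085},{"slide":[0.24,0.33,0.06],"turn":[0,0,55],"jaw":0.085},{"slide":[0.24,0.33,0.06],"turn":[0,0,55],"jaw":0.085},{"slide":[0.24,0.33,0.06],"turn":[0,0,55],"jaw":0.085},{"slide":[0.24,0.33,0.06],"turn":[0,0,55],"jaw":0.085},{"slide":[0.24,0.33,0.06],"turn":[0,0,55],"jaw":0.085},{"slide":[0.24,0.33,0.06],"turn":[0,0,55],"jaw":0.085},{"slide":[0.24,0.33,0.06],"turn":[0,0,55],"jaw":0.085},{"slide":[0.24,0.33,0.06],"turn":[0,0,55],"jaw":0.085},{"slide":[0.24,0.33,0.06],"turn":[0,0,55],"jaw":0.085}])

```text
time_s: 1.13
tcp_pos: [444.3, -151.8, 291.8]
tcp_rot: [-0.703, 0.703, -0.075, 0.075]
force: [0.7, -0.1, -0.0]
finger_gap: 0.999
```

Call:
send_rows(increments=[{"slide":[0.03,0.38,0.0],"turn":[0,0,49],"jaw":0.085},{"slide":[0.03,0.38,0.0],"turn":[0,0,49],"jaw":0.085},{"slide":[0.03,0.38,0.0],"turn":[0,0,49],"jaw":0.085},{"slide":[0.03,0.38,0.0],"turn":[0,0,49],"jaw":0.085},{"slide":[0.03,0.38,0.0],"turn":[0,0,49],"jaw":0.085},{"slide":[0.03,0.38,0.0],"turn":[0,0,49],"jaw":0.085},{"slide":[0.03,0.38,0.0],"turn":[0,0,49],"jaw":0.085},{"slide":[0.03,0.38,0.0],"turn":[0,0,49],"jaw":0.085},{"slide":[0.03,0.38,0.0],"turn":[0,0,49],"jaw":0.085},{"slide":[0.03,0.38,0.0],"turn":[0,0,49],"jaw":0.085}])

```text
time_s: 1.97
tcp_pos: [473.1, 231.1, 290.8]
tcp_rot: [0.671, -0.67, -0.224, 0.225]
force: [0.1, 0.6, -0.2]
finger_gap: 0.994
```

Call:
send_rows(increments=[{"slide":[-0.042,0.098,0.0],"turn":[0,0,0],"jaw":0.085},{"slide":[-0.042,0.098,0.0],"turn":[0,0,0],"jaw":0.085},{"slide":[-0.042,0.098,0.0],"turn":[0,0,0],"jaw":0.085},{"slide":[-0.042,0.098,0.0],"turn":[0,0,0],"jaw":0.085},{"slide":[-0.042,0.098,0.0],"turn":[0,0,0],"jaw":0.085}])

```text
time_s: 2.38
tcp_pos: [430.9, 324.7, 291.1]
tcp_rot: [-0.671, 0.671, 0.224, -0.224]
force: [0.3, 0.1, 0.9]
finger_gap: 0.998
```

```bash
python3 - <<'E'
from h import *
s=camera("side");t=camera("top")
crop(s,180,180,330,330,4,"s1")
o=robot.observe();print(o["tcp_pos"],o["tcp_rot"],o["qpos"],o["time_s"])
E
```

```text
[431.6186978  323.45667897 291.24479021] [-0.67091161  0.6710821   0.22305742 -0.22309598] [ 4.92120809e-01  2.78961922e-01  1.35771995e-01  1.42770121e+00
 -2.28287512e-04  1.42099628e+00] 2.4833
```

View pics/s1.png

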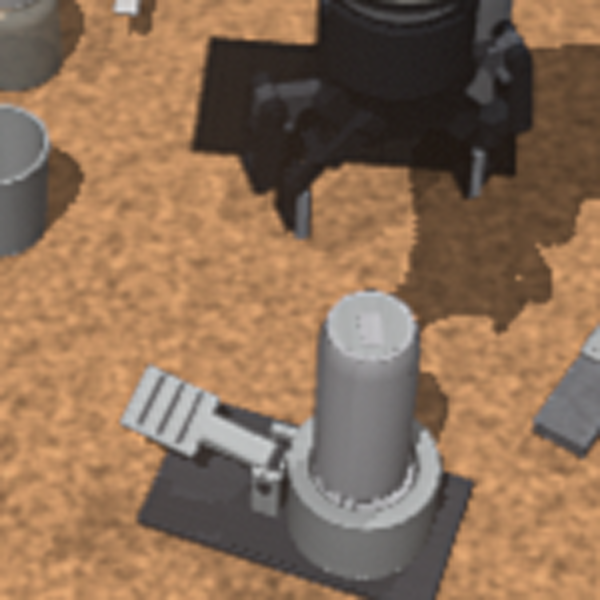

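Fingertips sit at ~(255.5,238.5) and (298.5,228) in the side image, above the can and not touching; checking their midpoint.

```bash
python3 - <<'E'
from h import *
s=camera("side")
for z in(291,304):
  a=onz(s,179.5+303/4,179.5+235/4,z);b=onz(s,179.5+475/4,179.5+195/4,z);print(a,b,(a+b)/2,np.linalg.norm(a-b))
  print(proj(s,[431,324,z]))
E
```

```text
[466.17543288 345.53429941 291.        ] [389.56511269 288.88149573 291.        ] [427.87027279 317.20789757 291.        ] 95.28211439183461
[274.59594042 235.15068755]
[462.98282806 356.02056968 304.        ] [387.66126665 300.32079424 304.        ] [425.32204736 328.17068196 304.        ] 93.67925381621959
[274.9204998  231.03547709]
```

Call:
send_rows(increments=[{"slide":[0,0.001,-0.04],"turn":[0,0,0],"jaw":0.085},{"slide":[0,0.001,-0.07],"turn":[0,0,0],"jaw":0.085},{"slide":[0,0.001,-0.07],"turn":[0,0,0],"jaw":0.085}])

```text
time_s: 2.78
tcp_pos: [429.8, 322.8, 216.7]
tcp_rot: [-0.671, 0.672, 0.22, -0.225]
force: [-0.3, 0.0, -0.5]
finger_gap: 0.994
```

Call:
send_rows(increments=[{"slide":[0,0,-0.035],"turn":[0,0,0],"jaw":0.085},{"slide":[0,0,-0.06],"turn":[0,0,0],"jaw":0.085},{"slide":[0,0,-0.071],"turn":[0,0,0],"jaw":0.085},{"slide":[0,0,-0.071],"turn":[0,0,0],"jaw":0.085},{"slide":[0,0,-0.071],"turn":[0,0,0],"jaw":0.085}])

```text
time_s: 3.2
tcp_pos: [432.1, 324.7, 151.6]
tcp_rot: [0.671, -0.671, -0.223, 0.223]
force: [-0.2, -0.4, 1.3]
finger_gap: 0.997
```

```bash
python3 - <<'E'
from h import *
s=camera("side");t=camera("top")
crop(s,200,200,320,320,5,"s2")
o=robot.observe();print(o["tcp_pos"],o["tcp_rot"],o["force"],o["time_s"])
E
```

```text
[432.43705777 325.13391875 152.11773615] [ 0.67117393 -0.67089895 -0.22374872  0.22216361] [-0.58045023 -0.06305505  0.19991479] 3.3
```

View pics/s2.png

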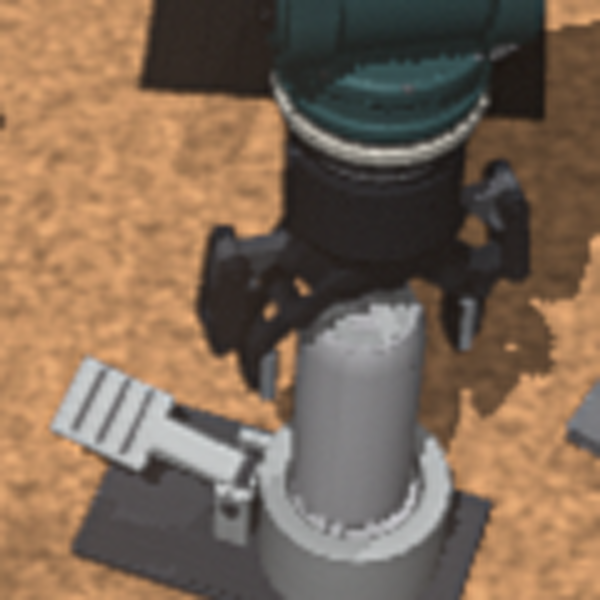

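The jaws straddle the can (tips at ~(253,278) and (293,268)), roughly centred; closing.

Call:
send_rows(increments=[{"slide":[0,0,0],"turn":[0,0,0],"jaw":0.05},{"slide":[0,0,0],"turn":[0,0,0],"jaw":0.05},{"slide":[0,0,0],"turn":[0,0,0],"jaw":0.05},{"slide":[0,0,0],"turn":[0,0,0],"jaw":0.05},{"slide":[0,0,0],"turn":[0,0,0],"jaw":0.05},{"slide":[0,0,0],"turn":[0,0,0],"jaw":0.05},{"slide":[0,0,0],"turn":[0,0,0],"jaw":0.05},{"slide":[0,0,0],"turn":[0,0,0],"jaw":0.05}])

```text
time_s: 3.97
tcp_pos: [431.8, 325.1, 151.5]
tcp_rot: [0.671, -0.671, -0.224, 0.223]
force: [-1.7, -1.6, 11.4]
finger_gap: 0.661
```

Call:
send_rows(increments=[{"slide":[0,0,0.01],"turn":[0,0,0],"jaw":0.05},{"slide":[0,0,0.025],"turn":[0,0,0],"jaw":0.05},{"slide":[0,0,0.05],"turn":[0,0,0],"jaw":0.05},{"slide":[0,0,0.085],"turn":[0,0,0],"jaw":0.05},{"slide":[0,0,0.11],"turn":[0,0,0],"jaw":0.05},{"slide":[0,0,0.11],"turn":[0,0,0],"jaw":0.05}])

```text
time_s: 4.47
tcp_pos: [432.7, 325.7, 265.4]
tcp_rot: [0.671, -0.671, -0.226, 0.221]
force: [0.0, 1.0, -0.2]
finger_gap: 0.658
```

```bash
python3 - <<'E'
from h import *
s=camera("side");t=camera("top")
crop(s,190,180,330,320,4,"s3")
o=robot.observe();print(o["tcp_pos"],o["tcp_rot"],o["force"],o["time_s"],o["finger_gap"])
E
```

```text
[431.75630799 325.23718315 261.21921383] [ 0.67109653 -0.67083711 -0.22387815  0.22245358] [ 0.05049686 -0.2750959  -0.55950452] 4.5667 0.6693505561708432
```

View pics/s3.png

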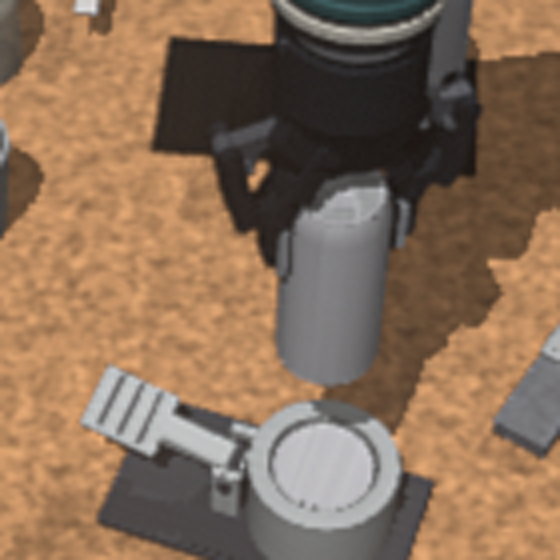

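```bash
python3 - <<'E'
from h import *
s=camera("side")
th=np.linspace(0,6.28,60)
for zf in(165,170,175,180):
  p=np.array([proj(s,[431.5+22*np.cos(a),325+22*np.sin(a),zf]) for a in th]);print(zf,(p[:,1].max()+.5-180)*4)
print("rim centre",onz(s,189.5+324/4,179.5+465/4,68),"plate top",onz(s,189.5+324/4,179.5+469/4,64))
E
```

```text
165 401.5597722318498
170 396.25877616018033
175 390.9234376652905
180 385.5534219323265
rim centre [429.48147156 323.34051793  68.        ] plate top [429.26004726 323.4391823   64.        ]
```

Call:
send_rows(increments=[{"slide":[0.015,-0.032,0],"turn":[0,0,-4],"jaw":0.05},{"slide":[0.16,-0.336,0],"turn":[0,0,-36],"jaw":0.05},{"slide":[0.16,-0.336,0],"turn":[0,0,-36],"jaw":0.05},{"slide":[0.16,-0.336,0],"turn":[0,0,-36],"jaw":0.05},{"slide":[0.16,-0.336,0],"turn":[0,0,-36],"jaw":0.05},{"slide":[0.16,-0.336,0],"turn":[0,0,-36],"jaw":0.05},{"slide":[0.16,-0.336,0],"turn":[0,0,-36],"jaw":0.05},{"slide":[0.16,-0.336,0],"turn":[0,0,-36],"jaw":0.05},{"slide":[0.16,-0.336,0],"turn":[0,0,-36],"jaw":0.05},{"slide":[0.16,-0.336,0],"turn":[0,0,-36],"jaw":0.05}])

```text
time_s: 5.45
tcp_pos: [593.1, -16.5, 258.2]
tcp_rot: [-0.707, 0.707, 0.003, -0.004]
force: [-0.5, 0.5, 0.1]
finger_gap: 0.661
```

Call:
send_rows(increments=[{"slide":[0,0,0],"turn":[0,0,0],"jaw":0.05},{"slide":[0,0,-0.03],"turn":[0,0,0],"jaw":0.05},{"slide":[0,0,-0.07],"turn":[0,0,0],"jaw":0.05},{"slide":[0,0,-0.11],"turn":[0,0,0],"jaw":0.05},{"slide":[0,0,-0.145],"turn":[0,0,0],"jaw":0.05},{"slide":[0,0,-0.16],"turn":[0,0,0],"jaw":0.05},{"slide":[0,0,-0.16],"turn":[0,0,0],"jaw":0.05},{"slide":[0,0,-0.16],"turn":[0,0,0],"jaw":0.05}])

```text
time_s: 6.12
tcp_pos: [590.5, -9.9, 100.1]
tcp_rot: [0.707, -0.707, -0.005, 0.006]
force: [0.0, -0.8, 0.4]
finger_gap: 0.662
```

```bash
python3 - <<'E'
from h import *
s=camera("side");t=camera("top")
crop(s,190,110,330,230,4,"s4")
o=robot.observe();print(o["tcp_pos"],o["tcp_rot"],o["force"],o["time_s"],o["finger_gap"])
th=np.linspace(0,6.28,60);x,y,z=o["tcp_pos"]
for zf in(3,8,14,20,26):
  p=np.array([proj(s,[x+22*np.cos(a),y+22*np.sin(a),zf]) for a in th]);print(zf,(p[:,1].max()+.5-110)*4)
E
```

```text
[591.95226908 -10.49554606 101.77142659] [-0.70700794  0.7071676   0.00580658 -0.00447647] [ 0.28108556 -0.70930167 -0.77991133] 6.2167 0.661111910017052
3 399.06357609491204
8 394.45710491504815
14 388.9001437552181
20 383.3110719651031
26 377.689610413653
```

View pics/s4.png

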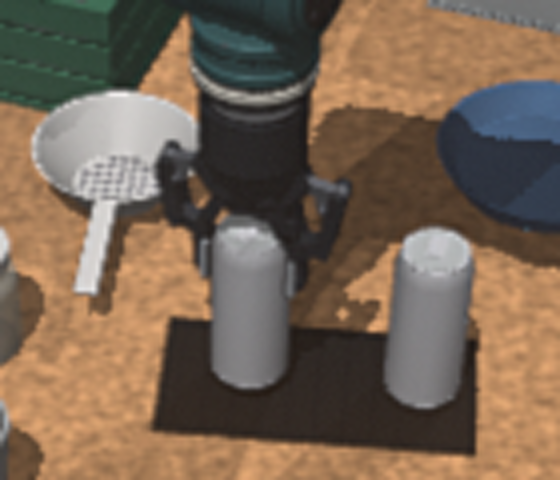

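The held can's foot shows at ~(252,206), about 15 mm up and over the free half of the mat, beside the other can (296,211). I lower it slowly.

Call:
send_rows(increments=[{"slide":[0,0,-0.003],"turn":[0,0,0],"jaw":0.05},{"slide":[0,0,-0.006],"turn":[0,0,0],"jaw":0.05},{"slide":[0,0,-0.009],"turn":[0,0,0],"jaw":0.05},{"slide":[0,0,-0.01],"turn":[0,0,0],"jaw":0.05},{"slide":[0,0,-0.01],"turn":[0,0,0],"jaw":0.05},{"slide":[0,0,-0.01],"turn":[0,0,0],"jaw":0.05}])

```text
time_s: 6.72
tcp_pos: [591.5, -11.1, 90.6]
tcp_rot: [-0.707, 0.707, 0.005, -0.005]
force: [-1.7, -1.0, 3.2]
finger_gap: 0.661
```

Call:
send_rows(increments=[{"slide":[0,0,-0.001],"turn":[0,0,0],"jaw":0.05},{"slide":[0,0,-0.0015],"turn":[0,0,0],"jaw":0.05},{"slide":[0,0,-0.002],"turn":[0,0,0],"jaw":0.05},{"slide":[0,0,-0.002],"turn":[0,0,0],"jaw":0.05}])

```text
time_s: 7.05
tcp_pos: [591.5, -11.1, 90.4]
tcp_rot: [-0.707, 0.707, 0.006, -0.004]
force: [-9.9, 1.7, 33.2]
finger_gap: 0.659
```

Call:
send_rows(increments=[{"slide":[0,0,0.001],"turn":[0,0,0],"jaw":0.05},{"slide":[0,0,0.0018],"turn":[0,0,0],"jaw":0.05},{"slide":[0,0,0.0018],"turn":[0,0,0],"jaw":0.05},{"slide":[0,0,0.0018],"turn":[0,0,0],"jaw":0.05}])

```text
time_s: 7.38
tcp_pos: [591.5, -11.1, 90.6]
tcp_rot: [-0.707, 0.707, 0.005, -0.005]
force: [-2.8, -0.4, 10.5]
finger_gap: 0.664
```

Call:
send_rows(increments=[{"slide":[0,0,0],"turn":[0,0,0],"jaw":0.06},{"slide":[0,0,0],"turn":[0,0,0],"jaw":0.065},{"slide":[0,0,0],"turn":[0,0,0],"jaw":0.07},{"slide":[0,0,0],"turn":[0,0,0],"jaw":0.085},{"slide":[0,0,0],"turn":[0,0,0],"jaw":0.085},{"slide":[0,0,0],"turn":[0,0,0],"jaw":0.085},{"slide":[0,0,0],"turn":[0,0,0],"jaw":0.085},{"slide":[0,0,0],"turn":[0,0,0],"jaw":0.085}])

```text
time_s: 8.05
tcp_pos: [591.4, -11.0, 90.1]
tcp_rot: [0.707, -0.707, -0.005, 0.005]
force: [-0.5, 0.7, -0.2]
finger_gap: 0.994
```

```bash
python3 - <<'E'
from h import *
s=camera("side")
crop(s,190,110,330,230,4,"s5")
o=robot.observe();print(o["tcp_pos"],o["force"],o["time_s"],o["finger_gap"])
E
```

```text
[591.38267785 -10.98133634  90.06397461] [0.08867328 0.42892902 0.11318362] 8.1 0.9973410760333162
```

View pics/s5.png

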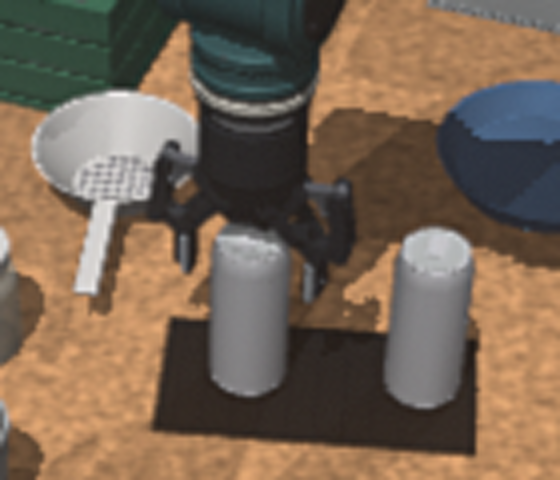

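The can stands upright at ~(252,208) with both fingers clear. I rise and go over the paddle.

Call:
send_rows(increments=[{"slide":[0,0,0.02],"turn":[0,0,0],"jaw":0.085},{"slide":[0,0,0.15],"turn":[0,0,0],"jaw":0.085},{"slide":[0,0,0.15],"turn":[0,0,0],"jaw":0.085},{"slide":[0,0,0.15],"turn":[0,0,0],"jaw":0.085},{"slide":[0,0,0.15],"turn":[0,0,0],"jaw":0.085}])

```text
time_s: 8.52
tcp_pos: [593.2, -11.2, 247.1]
tcp_rot: [-0.707, 0.708, 0.008, -0.002]
force: [1.6, 0.4, 0.7]
finger_gap: 0.994
```

Call:
send_rows(increments=[{"slide":[-0.036,0.332,0],"turn":[0,0,30],"jaw":0.0},{"slide":[-0.036,0.332,0],"turn":[0,0,30],"jaw":0.0},{"slide":[-0.036,0.332,0],"turn":[0,0,30],"jaw":0.0},{"slide":[-0.036,0.332,0],"turn":[0,0,30],"jaw":0.0},{"slide":[-0.036,0.332,0],"turn":[0,0,30],"jaw":0.0},{"slide":[-0.036,0.332,0],"turn":[0,0,30],"jaw":0.0},{"slide":[-0.036,0.332,0],"turn":[0,0,30],"jaw":0.0},{"slide":[-0.036,0.332,0],"turn":[0,0,30],"jaw":0.0},{"slide":[-0.036,0.332,0],"turn":[0,0,30],"jaw":0.0},{"slide":[-0.036,0.332,0],"turn":[0,0,30],"jaw":0.0}])

```text
time_s: 9.35
tcp_pos: [554.7, 323.1, 239.6]
tcp_rot: [-0.681, 0.681, 0.189, -0.189]
force: [0.7, -0.5, 0.4]
finger_gap: 0.001
```

Call:
send_rows(increments=[{"slide":[0,0,-0.03],"turn":[0,0,0],"jaw":0.0},{"slide":[0,0,-0.07],"turn":[0,0,0],"jaw":0.0},{"slide":[0,0,-0.11],"turn":[0,0,0],"jaw":0.0},{"slide":[0,0,-0.14],"turn":[0,0,0],"jaw":0.0},{"slide":[0,0,-0.15],"turn":[0,0,0],"jaw":0.0},{"slide":[0,0,-0.15],"turn":[0,0,0],"jaw":0.0},{"slide":[0,0,-0.15],"turn":[0,0,0],"jaw":0.0}])

```text
time_s: 9.93
tcp_pos: [556.1, 320.5, 91.4]
tcp_rot: [0.682, -0.682, -0.188, 0.187]
force: [0.1, 0.5, 0.8]
finger_gap: 0.001
```

```bash
python3 - <<'E'
from h import *
s=camera("side")
crop(s,180,100,330,330,3,"s6");t=camera("top")
crop(t,60,100,320,275,3,"t6")
o=robot.observe();print(o["tcp_pos"],o["force"],o["time_s"],o["finger_gap"],o["qpos"])
E
```

```text
[556.68147238 321.11695685  92.36740205] [-0.22409912  0.10291523 -0.12610586] 10.0333 0.0028909934795255314 [ 3.96541074e-01  5.26795898e-01 -8.85493483e-03  1.03195362e+00
 -2.83477029e-05  1.43037045e+00]
```

View pics/s6.png

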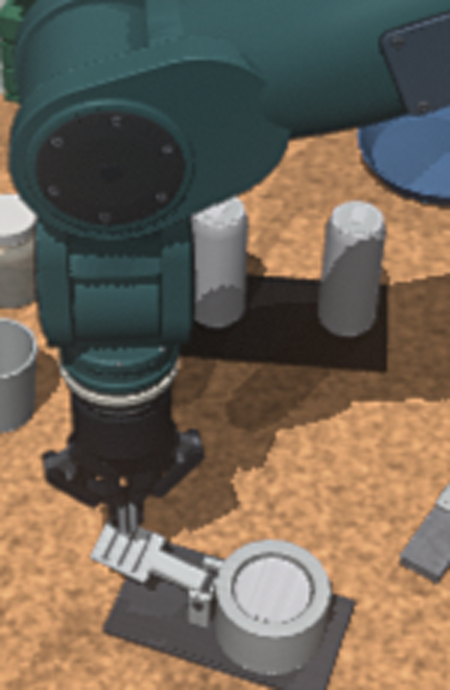

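View pics/t6.png

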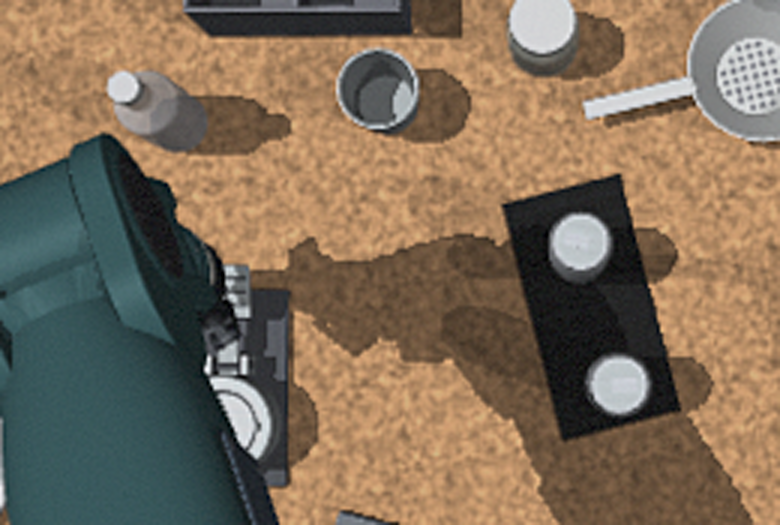

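Both cans stand on the mat, and the shut fingers are above the paddle (side ~(222,275)). I press down in steps, watching the force.

Call:
send_rows(increments=[{"slide":[0,0,-0.015],"turn":[0,0,0],"jaw":0.0},{"slide":[0,0,-0.025],"turn":[0,0,0],"jaw":0.0},{"slide":[0,0,-0.03],"turn":[0,0,0],"jaw":0.0},{"slide":[0,0,-0.035],"turn":[0,0,0],"jaw":0.0},{"slide":[0,0,-0.04],"turn":[0,0,0],"jaw":0.0},{"slide":[0,0,-0.04],"turn":[0,0,0],"jaw":0.0}])

```text
time_s: 10.53
tcp_pos: [556.9, 321.3, 51.0]
tcp_rot: [-0.682, 0.682, 0.189, -0.186]
force: [1.3, -1.1, 2.8]
finger_gap: 0.001
```

Call:
send_rows(increments=[{"slide":[0,0,-0.003],"turn":[0,0,0],"jaw":0.0},{"slide":[0,0,-0.006],"turn":[0,0,0],"jaw":0.0},{"slide":[0,0,-0.009],"turn":[0,0,0],"jaw":0.0},{"slide":[0,0,-0.012],"turn":[0,0,0],"jaw":0.0},{"slide":[0,0,-0.014],"turn":[0,0,0],"jaw":0.0},{"slide":[0,0,-0.016],"turn":[0,0,0],"jaw":0.0},{"slide":[0,0,-0.017],"turn":[0,0,0],"jaw":0.0},{"slide":[0,0,-0.018],"turn":[0,0,0],"jaw":0.0}])

```text
time_s: 11.2
tcp_pos: [557.3, 321.3, 33.9]
tcp_rot: [-0.682, 0.682, 0.189, -0.186]
force: [3.0, -2.5, 10.9]
finger_gap: 0.001
```

```bash
python3 - <<'E'
from h import *
s=camera("side")
crop(s,190,230,320,340,5,"s7")
o=robot.observe();print(o["tcp_pos"],o["force"],o["time_s"])
E
```

```text
[557.23057358 321.32823387  33.75549519] [ 4.56479177 -0.96004626 10.35128466] 11.25
```

View pics/s7.png

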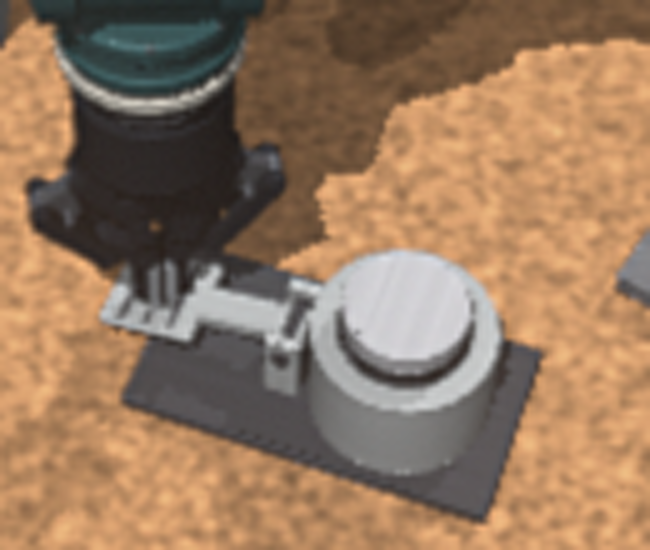

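Plate is rising level (top at ~(271,291)). I go on to the end stop.

Call:
send_rows(increments=[{"slide":[0,0,-0.001],"turn":[0,0,0],"jaw":0.0},{"slide":[0,0,-0.002],"turn":[0,0,0],"jaw":0.0},{"slide":[0,0,-0.003],"turn":[0,0,0],"jaw":0.0},{"slide":[0,0,-0.003],"turn":[0,0,0],"jaw":0.0}])

```text
time_s: 11.58
tcp_pos: [556.9, 321.3, 30.7]
tcp_rot: [-0.682, 0.682, 0.189, -0.186]
force: [2.3, -0.8, 8.3]
finger_gap: 0.004
```

Call:
send_rows(increments=[{"slide":[0,0,-0.001],"turn":[0,0,0],"jaw":0.0},{"slide":[0,0,-0.002],"turn":[0,0,0],"jaw":0.0},{"slide":[0,0,-0.002],"turn":[0,0,0],"jaw":0.0}])

```text
time_s: 11.83
tcp_pos: [557.0, 321.4, 29.5]
tcp_rot: [0.682, -0.682, -0.189, 0.186]
force: [-2.0, -1.9, 18.7]
finger_gap: 0.003
```

Call:
send_rows(increments=[{"slide":[0,0,0.01],"turn":[0,0,0],"jaw":0.0},{"slide":[0,0,0.05],"turn":[0,0,0],"jaw":0.0},{"slide":[0,0,0.09],"turn":[0,0,0],"jaw":0.0},{"slide":[0,0,0.13],"turn":[0,0,0],"jaw":0.0},{"slide":[0,0,0.16],"turn":[0,0,0],"jaw":0.04},{"slide":[0,0,0.16],"turn":[0,0,0],"jaw":0.085},{"slide":[0,0,0.16],"turn":[0,0,0],"jaw":0.085}])

```text
time_s: 12.42
tcp_pos: [556.2, 321.4, 189.5]
tcp_rot: [0.682, -0.682, -0.189, 0.186]
force: [0.4, -0.9, -0.8]
finger_gap: 0.419
```

```bash
python3 - <<'E'
from h import *
s=camera("side");t=camera("top")
crop(s,190,230,320,340,5,"s8");crop(t,95,175,215,275,6,"t8")
o=robot.observe();print(o["tcp_pos"],o["force"],o["time_s"],o["qpos"])
E
```

```text
[555.0764525  320.87340437 186.70507   ] [0.5073847  0.38014177 0.13780573] 12.5167 [ 3.97152109e-01  4.80207394e-01  1.72029954e-01  1.26334467e+00
 -5.02116524e-06  1.43045415e+00]
```

View pics/s8.png

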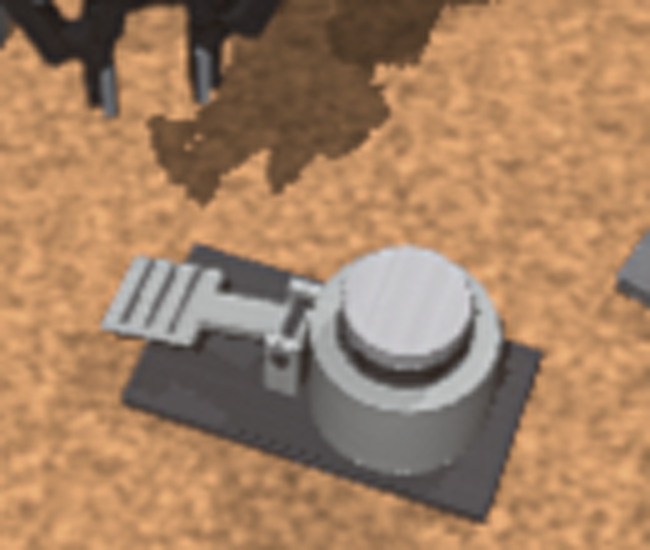

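View pics/t8.png

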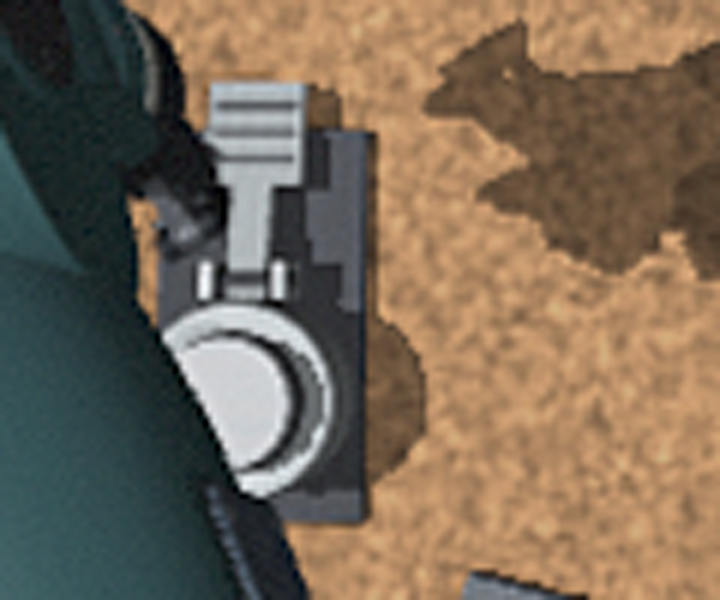

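The plate stands level, clear of the collar, its top disc centred at ~(271,290) in the side view.

```bash
python3 - <<'E'
from h import *
s=camera("side");t=camera("top")
u,v=189.6+407/5,229.6+300/5
for z in(84,88,92): print(z,onz(s,u,v,z))
th=np.linspace(0,2*np.pi,200)
for z in(86,89,92):
  P=np.array([proj(s,[429.5+31*np.cos(a),323.5+31*np.sin(a),z]) for a in th]);print(z,((P.min(0)+.5-[190,230])*5),((P.max(0)+.5-[190,230])*5))
P=np.array([proj(t,[429.5+31*np.cos(a),323.5+31*np.sin(a),92]) for a in th]);print(((P.min(0)+.5-[95,175])*6),((P.max(0)+.5-[95,175])*6))
E
```

```text
84 [431.00127573 316.88753376  84.        ]
88 [430.37007487 319.5493552   88.        ]
92 [429.738874   322.21117663  92.        ]
86 [341.23267599 255.74827361] [471.97685902 366.49947258]
89 [341.40555963 252.10063906] [472.38738234 362.91378025]
92 [341.57907199 248.43999075] [472.7993998  359.31479269]
[149.20845025 337.83053187] [286.4363802  474.87753627]
```

Call:
send_rows(increments=[{"slide":[-0.1257,0.001,0],"turn":[0,0,0],"jaw":0.085},{"slide":[-0.1257,0.001,0],"turn":[0,0,0],"jaw":0.085},{"slide":[-0.1257,0.001,0],"turn":[0,0,0],"jaw":0.085},{"slide":[-0.1257,0.001,0],"turn":[0,0,0],"jaw":0.085},{"slide":[-0.1257,0.001,-0.03],"turn":[0,0,0],"jaw":0.085},{"slide":[-0.1257,0.001,-0.07],"turn":[0,0,0],"jaw":0.085},{"slide":[-0.1257,0.001,-0.07],"turn":[0,0,0],"jaw":0.085},{"slide":[-0.1257,0.001,-0.07],"turn":[0,0,0],"jaw":0.085}])

```text
time_s: 13.28
tcp_pos: [428.3, 321.3, 116.1]
tcp_rot: [-0.681, 0.682, 0.186, -0.189]
force: [0.8, -0.4, 0.5]
finger_gap: 0.996
```

```bash
python3 - <<'E'
from h import *
s=camera("side")
crop(s,190,230,320,340,5,"s9")
o=robot.observe();print(o["tcp_pos"],o["tcp_rot"],o["force"],o["time_s"],o["finger_gap"])
E
```

```text
[429.59652144 321.89052039 117.6808275 ] [-0.6816413   0.68183543  0.18723775 -0.18816909] [0.19029755 0.4227013  1.21478034] 13.3333 0.995613192511226
```

View pics/s9.png

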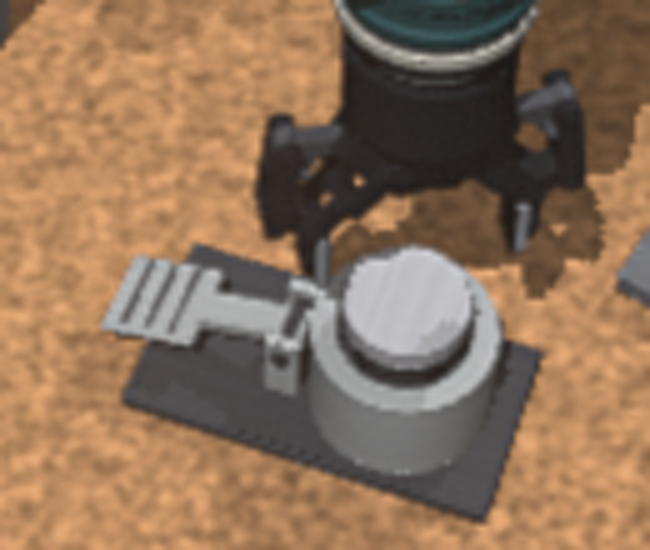

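```bash
python3 - <<'E'
from h import *
s=camera("side")
for z in(126,130,134):
  a=onz(s,189.6+322/5,229.6+285/5,z);b=onz(s,189.6+520/5,229.6+249/5,z);print(z,a,b,(a+b)/2,np.linalg.norm(a-b))
E
```

```text
126 [463.53084304 350.12872157 126.        ] [383.14479203 300.33216401 126.        ] [423.33781754 325.23044279 126.        ] 94.56010967378019
130 [462.73262243 352.76797041 130.        ] [382.68944747 303.18381348 130.        ] [422.71103495 327.97589194 130.        ] 94.15677605469875
134 [461.93440182 355.40721926 134.        ] [382.23410291 306.03546294 134.        ] [422.08425236 330.7213411  134.        ] 93.75344243561722
```

Call:
send_rows(increments=[{"slide":[0,0,-0.012],"turn":[0,0,0],"jaw":0.085},{"slide":[0,0,-0.022],"turn":[0,0,0],"jaw":0.085},{"slide":[0,0,-0.032],"turn":[0,0,0],"jaw":0.085},{"slide":[0,0,-0.04],"turn":[0,0,0],"jaw":0.085},{"slide":[0,0,-0.045],"turn":[0,0,0],"jaw":0.085},{"slide":[0,0,-0.045],"turn":[0,0,0],"jaw":0.085},{"slide":[0,0,-0.045],"turn":[0,0,0],"jaw":0.085}])

```text
time_s: 13.97
tcp_pos: [430.1, 322.2, 72.7]
tcp_rot: [0.682, -0.682, -0.188, 0.188]
force: [0.1, -0.3, 0.2]
finger_gap: 0.996
```

```bash
python3 - <<'E'
from h import *
s=camera("side")
crop(s,190,230,320,340,6,"s10")
o=robot.observe();print(o["tcp_pos"],o["tcp_rot"],o["force"],o["time_s"],o["finger_gap"])
E
```

```text
[430.06330251 322.19139674  72.78275591] [ 0.68180834 -0.68166125 -0.18799754  0.18743602] [ 0.25895489 -0.11870556 -0.87600682] 14.0167 0.9984483903788575
```

View pics/s10.png

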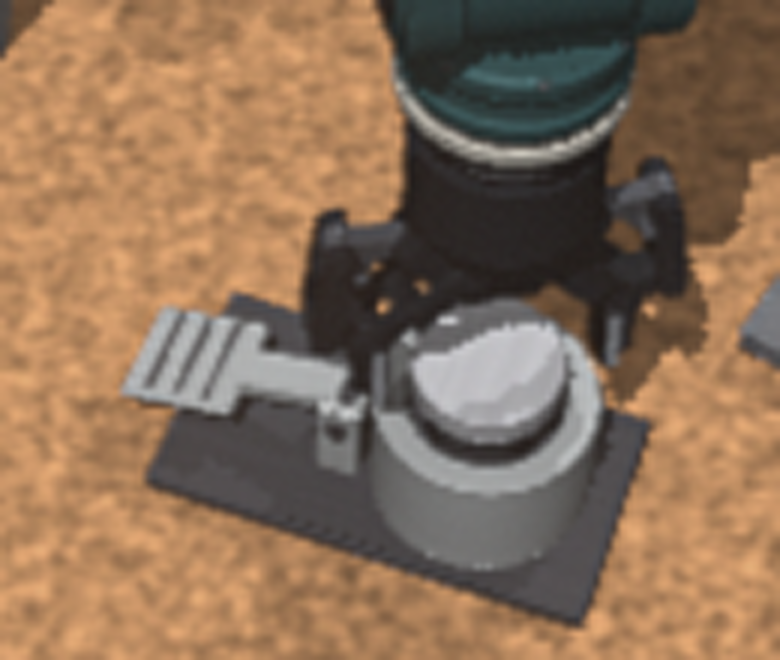

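```bash
python3 - <<'E'
from h import *
from scipy.spatial.transform import Rotation as R
s=camera("side");o=robot.observe();q=o["tcp_rot"];X=R.from_quat(q[[1,2,3,0]]).as_matrix()[:,0];X*=np.sign(X[0]);Y=np.array([-X[1],X[0],0]);print(X)
f=lambda p:(proj(s,p)+.5-[190,230])*6
for sg in(1,-1):
  for w in(11,-11):
    for dz in (11,13,15): print(sg,w,dz,f(np.array([429.7,322,71.3+dz-0])+sg*42.5*X+w*Y))
E
```

```text
[0.85904499 0.5118992  0.00095402]
1 11 11 [389.18803727 415.41106911]
1 11 13 [389.30279312 412.54298785]
1 11 15 [389.41782948 409.66789614]
1 -11 11 [377.49781595 368.7728265 ]
1 -11 13 [377.59697051 365.88657504]
1 -11 15 [377.69636421 362.99336231]
-1 11 11 [598.91182638 379.72392561]
-1 11 13 [599.27823509 376.84642992]
-1 11 15 [599.64552889 373.96198335]
-1 -11 11 [584.61314382 334.09170342]
-1 -11 13 [584.95773028 331.19756885]
-1 -11 15 [585.30313821 328.29653488]
```

The fingers straddle the plate (tips ~(255,297) and (292,290)), centred to a few mm with free gaps on both sides; closing.

Call:
send_rows(increments=[{"slide":[0,0,0],"turn":[0,0,0],"jaw":0.075},{"slide":[0,0,0],"turn":[0,0,0],"jaw":0.07},{"slide":[0,0,0],"turn":[0,0,0],"jaw":0.067},{"slide":[0,0,0],"turn":[0,0,0],"jaw":0.064},{"slide":[0,0,0],"turn":[0,0,0],"jaw":0.06},{"slide":[0,0,0],"turn":[0,0,0],"jaw":0.055},{"slide":[0,0,0],"turn":[0,0,0],"jaw":0.055},{"slide":[0,0,0],"turn":[0,0,0],"jaw":0.055},{"slide":[0,0,0],"turn":[0,0,0],"jaw":0.055}])

```text
time_s: 14.82
tcp_pos: [429.8, 322.0, 72.3]
tcp_rot: [0.682, -0.682, -0.188, 0.188]
force: [-1.5, -0.9, 5.0]
finger_gap: 0.696
```

```bash
python3 - <<'E'
from h import *
s=camera("side")
crop(s,190,230,320,340,6,"s11")
o=robot.observe();print(o["tcp_pos"],o["tcp_rot"],o["force"],o["time_s"],o["finger_gap"])
E
```

```text
[429.77010058 322.0650833   72.32249225] [ 0.68177286 -0.68169126 -0.1878686   0.18758515] [-1.19798654 -0.89911542  4.85367858] 14.8667 0.6984637487547255
```

View pics/s11.png

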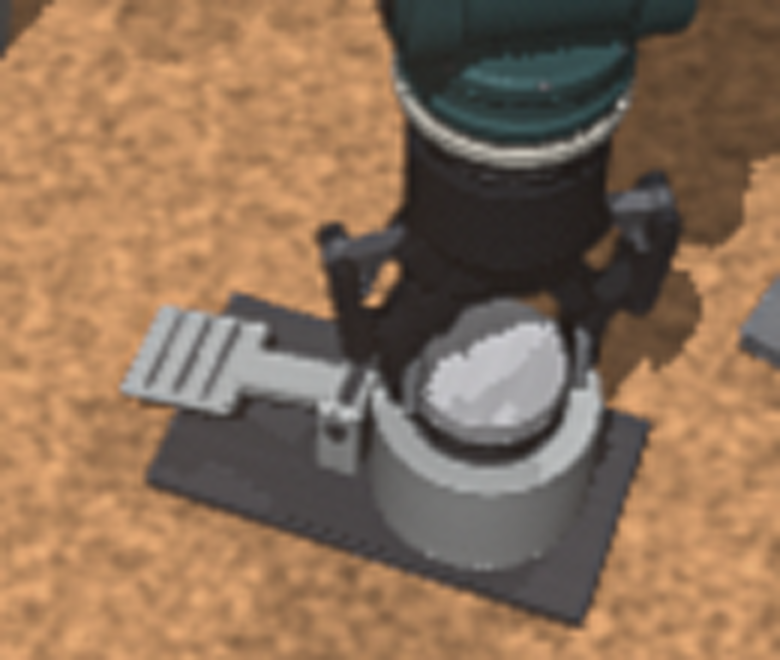

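Call:
send_rows(increments=[{"slide":[0,0,0.004],"turn":[0,0,0],"jaw":0.05},{"slide":[0,0,0.01],"turn":[0,0,0],"jaw":0.05},{"slide":[0,0,0.02],"turn":[0,0,0],"jaw":0.05},{"slide":[0,0,0.04],"turn":[0,0,0],"jaw":0.05},{"slide":[0,0,0.07],"turn":[0,0,0],"jaw":0.05},{"slide":[0,0,0.1],"turn":[0,0,0],"jaw":0.05},{"slide":[0,0,0.13],"turn":[0,0,0],"jaw":0.05},{"slide":[0,0,0.155],"turn":[0,0,0],"jaw":0.05},{"slide":[0,0,0.17],"turn":[0,0,0],"jaw":0.05},{"slide":[0,0,0.17],"turn":[0,0,0],"jaw":0.05}])

```text
time_s: 15.7
tcp_pos: [430.6, 322.5, 245.3]
tcp_rot: [0.682, -0.681, -0.189, 0.186]
force: [0.6, 0.4, -1.5]
finger_gap: 0.695
```

```bash
python3 - <<'E'
from h import *
s=camera("side")
crop(s,190,160,320,340,4,"s12")
o=robot.observe();print(o["tcp_pos"],o["tcp_rot"],o["force"],o["time_s"],o["finger_gap"])
E
```

```text
[430.13052795 322.23865644 243.15561737] [ 0.6819034  -0.68155323 -0.18853082  0.18694673] [-0.24201637  0.77719104 -2.4194655 ] 15.75 0.6961656995693184
```

View pics/s12.png

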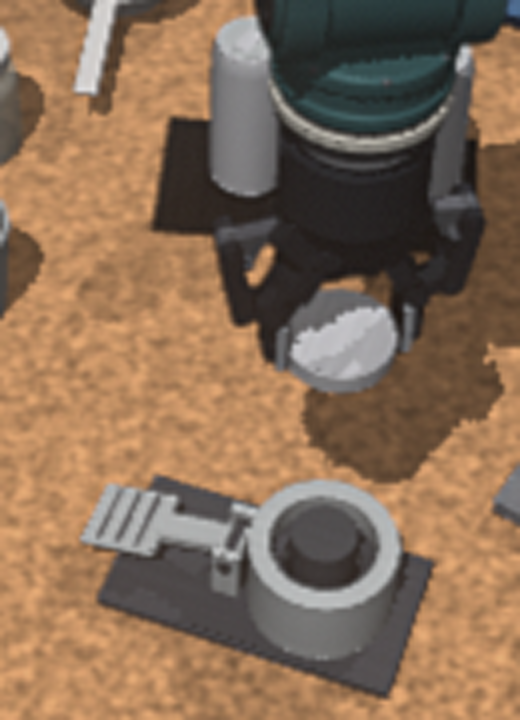

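The plate is held level (~(275,245)), the collar is empty and the force shows its ~2 N weight. I carry it to the dish.

Call:
send_rows(increments=[{"slide":[0,-0.02,0],"turn":[0,0,-2],"jaw":0.05},{"slide":[0,-0.055,0],"turn":[0,0,-6],"jaw":0.05},{"slide":[0,-0.09,0],"turn":[0,0,-10],"jaw":0.05},{"slide":[0,-0.125,0],"turn":[0,0,-14],"jaw":0.05},{"slide":[0,-0.16,0],"turn":[0,0,-18],"jaw":0.05},{"slide":[0,-0.195,0],"turn":[0,0,-22],"jaw":0.05},{"slide":[0,-0.23,0],"turn":[0,0,-26],"jaw":0.05},{"slide":[0,-0.265,0],"turn":[0,0,-30],"jaw":0.05},{"slide":[0,-0.3,0],"turn":[0,0,-34],"jaw":0.05},{"slide":[0,-0.335,0],"turn":[0,0,-38],"jaw":0.05}])

```text
time_s: 16.58
tcp_pos: [428.6, -14.5, 240.7]
tcp_rot: [0.706, -0.706, 0.046, -0.045]
force: [1.1, 0.2, -2.6]
finger_gap: 0.696
```

Call:
send_rows(increments=[{"slide":[0,-0.035,0],"turn":[0,0,-4],"jaw":0.05},{"slide":[0,-0.07,0],"turn":[0,0,-8],"jaw":0.05},{"slide":[0,-0.105,0],"turn":[0,0,-12],"jaw":0.05},{"slide":[0,-0.14,0],"turn":[0,0,-16],"jaw":0.05},{"slide":[0,-0.175,0],"turn":[0,0,-20],"jaw":0.05},{"slide":[0,-0.21,0],"turn":[0,0,-24],"jaw":0.05},{"slide":[0,-0.245,0],"turn":[0,0,-28],"jaw":0.05},{"slide":[0,-0.28,0],"turn":[0,0,-30],"jaw":0.05},{"slide":[0.001,-0.302,0],"turn":[0,0,-30],"jaw":0.05},{"slide":[0.001,-0.31,0],"turn":[0,0,-30],"jaw":0.05}])

```text
time_s: 17.42
tcp_pos: [430.0, -325.7, 239.9]
tcp_rot: [0.67, -0.67, 0.227, -0.226]
force: [-0.0, -0.9, -2.1]
finger_gap: 0.695
```

Call:
send_rows(increments=[{"slide":[0,0,-0.01],"turn":[0,0,0],"jaw":0.05},{"slide":[0,0,-0.035],"turn":[0,0,0],"jaw":0.05},{"slide":[0,0,-0.07],"turn":[0,0,0],"jaw":0.05},{"slide":[0,0,-0.105],"turn":[0,0,0],"jaw":0.05},{"slide":[0,0,-0.14],"turn":[0,0,0],"jaw":0.05},{"slide":[0,0,-0.17],"turn":[0,0,0],"jaw":0.05},{"slide":[0,0,-0.19],"turn":[0,0,0],"jaw":0.05},{"slide":[0,0,-0.2],"turn":[0,0,0],"jaw":0.05},{"slide":[0,0,-0.2],"turn":[0,0,0],"jaw":0.05}])

```text
time_s: 18.17
tcp_pos: [429.0, -320.8, 39.0]
tcp_rot: [0.671, -0.669, 0.227, -0.224]
force: [-0.7, 0.2, -2.3]
finger_gap: 0.695
```

```bash
python3 - <<'E'
from h import *
s=camera("side");t=camera("top")
crop(s,270,80,390,180,6,"s13");crop(t,300,180,420,280,6,"t13")
o=robot.observe();print(o["tcp_pos"],o["tcp_rot"],o["force"],o["time_s"],o["finger_gap"])
E
```

```text
[ 430.29870443 -322.19731452   41.73964478] [ 0.67046071 -0.66995642  0.22589083 -0.22497594] [-0.2873354  -0.61986468 -1.60561215] 18.2667 0.701867882751578
```

View pics/s13.png

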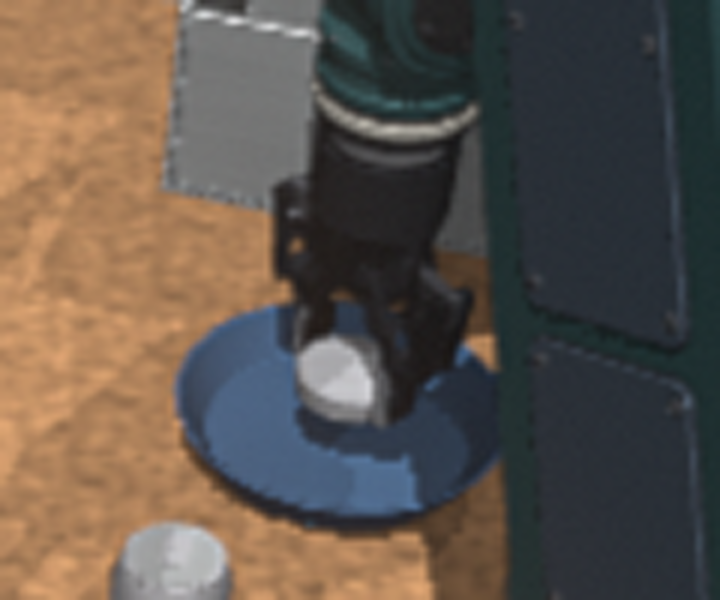

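View pics/t13.png

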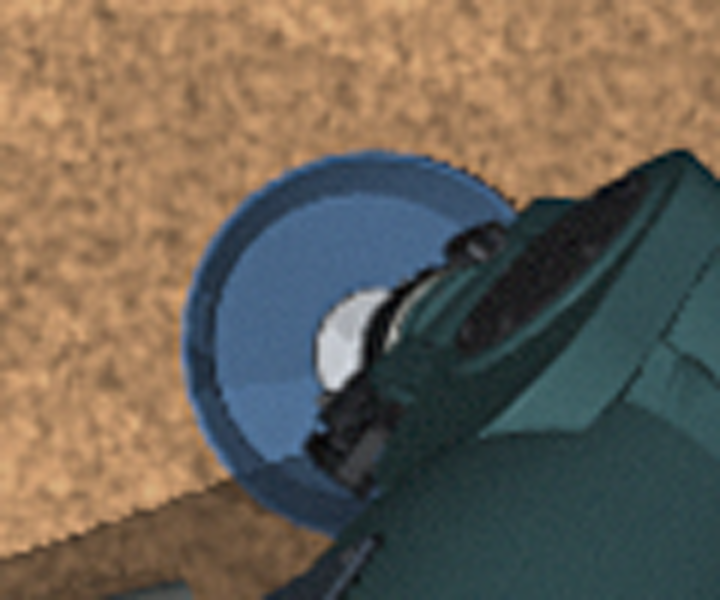

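The plate hangs level above the dish floor, near its centre (side ~(328,143), dish centre ~(327,148)). Lowering.

Call:
send_rows(increments=[{"slide":[0,0,-0.008],"turn":[0,0,0],"jaw":0.05},{"slide":[0,0,-0.016],"turn":[0,0,0],"jaw":0.05},{"slide":[0,0,-0.024],"turn":[0,0,0],"jaw":0.05},{"slide":[0,0,-0.03],"turn":[0,0,0],"jaw":0.05},{"slide":[0,0,-0.034],"turn":[0,0,0],"jaw":0.05},{"slide":[0,0,-0.036],"turn":[0,0,0],"jaw":0.05},{"slide":[0,0,-0.036],"turn":[0,0,0],"jaw":0.05},{"slide":[0,0,-0.036],"turn":[0,0,0],"jaw":0.05}])

```text
time_s: 18.93
tcp_pos: [430.7, -323.1, 6.1]
tcp_rot: [-0.67, 0.67, -0.226, 0.226]
force: [0.8, -0.2, -2.8]
finger_gap: 0.694
```

Call:
send_rows(increments=[{"slide":[0,0,-0.001],"turn":[0,0,0],"jaw":0.05},{"slide":[0,0,-0.002],"turn":[0,0,0],"jaw":0.05},{"slide":[0,0,-0.003],"turn":[0,0,0],"jaw":0.05},{"slide":[0,0,-0.003],"turn":[0,0,0],"jaw":0.05},{"slide":[0,0,-0.003],"turn":[0,0,0],"jaw":0.05}])

```text
time_s: 19.35
tcp_pos: [430.7, -323.0, 3.1]
tcp_rot: [0.67, -0.67, 0.226, -0.226]
force: [0.2, 0.4, -1.7]
finger_gap: 0.693
```

Call:
send_rows(increments=[{"slide":[0,0,-0.0005],"turn":[0,0,0],"jaw":0.05},{"slide":[0,0,-0.001],"turn":[0,0,0],"jaw":0.05},{"slide":[0,0,-0.0015],"turn":[0,0,0],"jaw":0.05},{"slide":[0,0,-0.0015],"turn":[0,0,0],"jaw":0.05},{"slide":[0,0,-0.0015],"turn":[0,0,0],"jaw":0.05}])

```text
time_s: 19.77
tcp_pos: [430.7, -323.0, 1.6]
tcp_rot: [0.67, -0.67, 0.226, -0.226]
force: [-0.0, 0.4, -2.9]
finger_gap: 0.698
```

Call:
send_rows(increments=[{"slide":[0,0,-0.0005],"turn":[0,0,0],"jaw":0.05},{"slide":[0,0,-0.001],"turn":[0,0,0],"jaw":0.05},{"slide":[0,0,-0.001],"turn":[0,0,0],"jaw":0.05},{"slide":[0,0,-0.001],"turn":[0,0,0],"jaw":0.05}])

```text
time_s: 20.1
tcp_pos: [430.8, -323.1, 1.2]
tcp_rot: [-0.67, 0.67, -0.225, 0.226]
force: [-2.3, 2.3, 11.0]
finger_gap: 0.702
```

Contact with the dish floor. I ease off and open gently.

Call:
send_rows(increments=[{"slide":[0,0,0.0005],"turn":[0,0,0],"jaw":0.05},{"slide":[0,0,0.0005],"turn":[0,0,0],"jaw":0.05},{"slide":[0,0,0.0005],"turn":[0,0,0],"jaw":0.06},{"slide":[0,0,0.0005],"turn":[0,0,0],"jaw":0.063},{"slide":[0,0,0.0005],"turn":[0,0,0],"jaw":0.066},{"slide":[0,0,0.0005],"turn":[0,0,0],"jaw":0.07},{"slide":[0,0,0.0005],"turn":[0,0,0],"jaw":0.08},{"slide":[0,0,0.0005],"turn":[0,0,0],"jaw":0.08},{"slide":[0,0,0.0005],"turn":[0,0,0],"jaw":0.08}])

```text
time_s: 20.85
tcp_pos: [430.7, -323.0, 1.1]
tcp_rot: [-0.67, 0.67, -0.226, 0.226]
force: [-0.1, 0.1, 0.8]
finger_gap: 0.934
```

```bash
python3 - <<'E'
from h import *
s=camera("side")
crop(s,270,80,390,180,6,"s14")
o=robot.observe();print(o["tcp_pos"],o["force"],o["time_s"],o["finger_gap"])
E
```

```text
[ 430.68737308 -323.0568236     1.08544111] [-0.39081332  0.85277268 -0.37328804] 20.9 0.9346945482111053
```

View pics/s14.png

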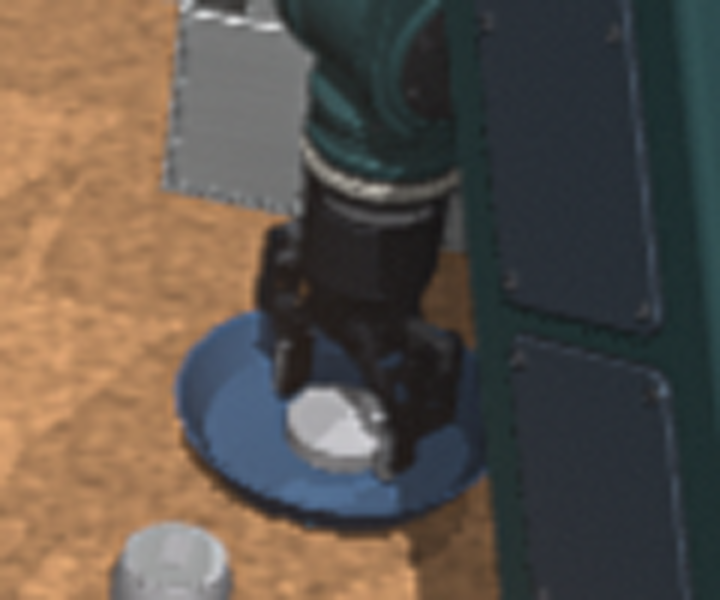

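The plate lies flat on the dish floor (~(326,151)) with the fingers open. I rise straight up.

Call:
send_rows(increments=[{"slide":[0,0,0.008],"turn":[0,0,0],"jaw":0.085},{"slide":[0,0,0.02],"turn":[0,0,0],"jaw":0.085},{"slide":[0,0,0.05],"turn":[0,0,0],"jaw":0.085},{"slide":[0,0,0.2],"turn":[0,0,0],"jaw":0.085},{"slide":[0,0,0.2],"turn":[0,0,0],"jaw":0.085},{"slide":[0,0,0.2],"turn":[0,0,0],"jaw":0.085},{"slide":[0,0,0.2],"turn":[0,0,0],"jaw":0.085},{"slide":[0,0,0.2],"turn":[0,0,0],"jaw":0.085},{"slide":[0,0,0.2],"turn":[0,0,0],"jaw":0.085}])

```text
time_s: 21.65
tcp_pos: [431.1, -323.4, 202.9]
tcp_rot: [-0.67, 0.671, -0.225, 0.227]
force: [1.3, 0.2, -0.9]
finger_gap: 0.999
```

Call:
send_rows(increments=[{"slide":[-0.09,-0.06,0.1],"turn":[0,0,0],"jaw":0.085},{"slide":[-0.09,-0.06,0.1],"turn":[0,0,0],"jaw":0.085},{"slide":[-0.09,-0.06,0.1],"turn":[0,0,0],"jaw":0.085},{"slide":[-0.09,-0.06,0.1],"turn":[0,0,0],"jaw":0.085},{"slide":[-0.09,-0.06,0.1],"turn":[0,0,0],"jaw":0.085},{"slide":[-0.09,-0.06,0.1],"turn":[0,0,0],"jaw":0.085},{"slide":[-0.09,-0.06,0.1],"turn":[0,0,0],"jaw":0.085}])

```text
time_s: 22.23
tcp_pos: [340.7, -382.4, 299.8]
tcp_rot: [0.671, -0.67, 0.226, -0.225]
force: [0.2, 0.5, 0.3]
finger_gap: 0.994
```

```bash
python3 - <<'E'
from h import *
s=camera("side");t=camera("top")
crop(s,170,80,390,340,2.2,"s15");crop(t,60,60,440,300,2,"t15")
o=robot.observe();print(o["tcp_pos"],o["force"],o["time_s"],o["finger_gap"])
for n,c,bx in(("side",s,(295,130,358,170)),):
    x0,y0,x1,y1=bx
    h=c["pixels"][y0:y1,x0:x1].astype(int)
    m=((h[...,0]-h[...,2]>25)).astype(np.uint8)
    k=max(cv2.findContours(m,cv2.RETR_EXTERNAL,cv2.CHAIN_APPROX_NONE)[0],key=cv2.contourArea)
    e=cv2.fitEllipse(cv2.convexHull(k));ctr=np.array(e[0])+[x0,y0];print(n,ctr,e[1],onz(c,*ctr,30))
crop(s,285,120,365,180,9,"s16")
E
```

```text
[ 341.0199327  -382.12335666  299.79436922] [0.018173   0.10222769 0.49630895] 22.3333 0.994963079210046
side [326.76968575 147.59091759] (34.84166717529297, 55.180362701416016) [ 430.33077598 -320.98983969   30.        ]
```

View pics/s15.png

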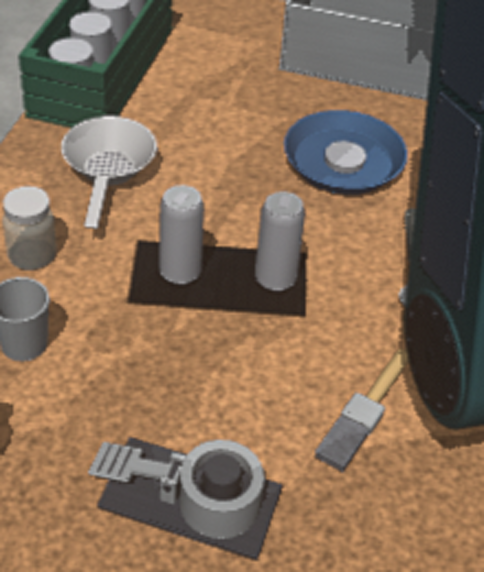

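View pics/s16.png

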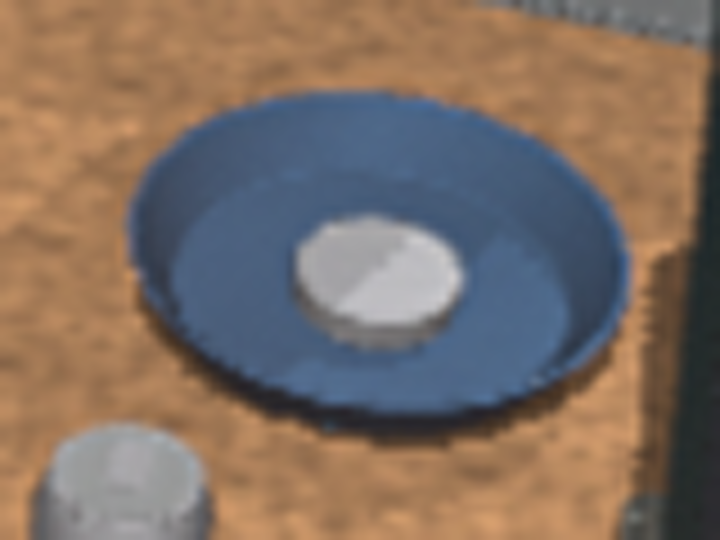

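View pics/t15.png

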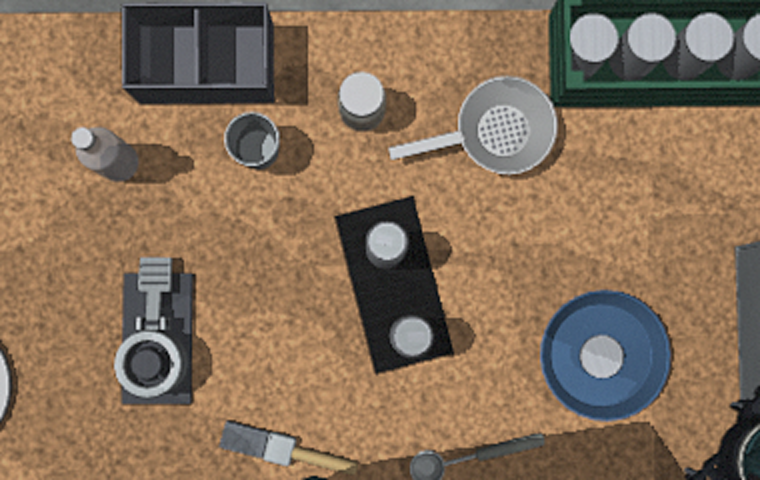

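The pictures show the plate flat in the middle of the dish (side ~(327,150), top ~(361,238)), both cans upright on the mat and the other things unmoved. The arm is clear. Handing in.

```bash
python3 -c "
from workcell import job
print(job.hand_in())"
```

```text
the job is handed in; nothing more can be done
None
```

The job is done and handed in at about 22 s of the 72 s allowed; no verdict was reported.

- **Can:** it stands upright on the free half of the mat, released, about 130 mm from the other can.
- **Plate:** I pressed the paddle to its end stop (force rose to about 19 N), which raised the plate level and clear of the collar. It now lies flat on the dish floor, by eye within about 5 mm of the dish's centre.
- **Dish and bystanders:** the dish's side-view fit moved by about 1 mm. The other can, cup, sieve, soap and jar look unmoved, by eye only.
- **Arm:** it is well clear of everything.

**Disagreements and one firm contact:**
- Fingertip midpoints read from the side view were 6–8 mm off the reported tool position. I put this down to which pixels I picked, and both grasps still closed properly.
- Measured dish centres from the two cameras differed by 3–4 mm; I used the mean.
- I pressed the can onto the mat a little hard, with 33 N at the wrist, then eased off before letting go.

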